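# Draw back the index plunger of a decorating turntable with the needle tool as a pull bar

## Robot

A 6-joint arm with a two-finger parallel gripper is mounted at the origin on a cart in front of the work surface, level with it; the furniture and walls round the work are solid. World frame = base frame: x ahead of the robot, y to its left, z up, the work surface at z = 0. Lengths are in m, angles in rad, forces in N, time in s.
With the tool pointing down it reaches from about 0.25 to 0.85 m from the base axis. Payload 12.5 kg.
Tool frame: the origin (TCP) lies between the finger pads; the fingertips stand 19 mm ahead of it and the grasp point (between the pads) is the TCP (ctrl.tips_ahead is the distance from the TCP to the fingertips, in m); z points along the fingers, y is the direction in which the jaws open and shut (so a half turn about z gives the same grasp; the last joint's range is limited). The gripper opens to 93 mm and grips with 3 to 60 N. Pads are 15 mm wide; open, the fingers measure 128 mm over their backs; the gripper's body (75 mm by 188 mm) begins 65 mm behind the grasp point.
Start: joints at [1.24, 0.351, 1.652, -0, 1.139, -0.085], TCP at [0.134, 0.533, 0.238] pointing down, gripper open.
Joint ranges: [-2.75, 2.75], [-0.79, 2.1], [0.01, 2.65], [-1.57, 4.71], [0.07, 3.14], [-2.87, 2.87]. Speed limits (rad/s): [2.22, 2.22, 2.79, 3.14, 3.14, 3.14].

## Interface

Orientations are given as a unit quaternion [x, y, z, w].
In Python, from workcell import ctrl gives the robot as it stands. The module is installed in compiled form; this text tells all that it offers.
- The arm moves only by the shell command python3 -m crank 'ROWS' [FORCE]. ROWS is JSON, a list of rows, each a list of 5 numbers: the gripper's target within -1 to 1 (shut at 1, half-way at 0, fully open at -1), then the shift along the world's x, y, z each as a share of 0.25 m, from -1 to 1, then the turn about the world's z as a share of 120 degrees, from -1 to 1. In form: [[claw, x, y, z, yaw], ...]. A call has 1 to 10 rows; each row is the pose to reach, as a shift and turn from the pose commanded when the call began; what a row does not reach only later rows make up. A row lasts 1/10 s, in which the tool goes at most 50 mm and 8.59 degrees, less where a joint would pass 70% of its speed; a pose out of reach is approached as far as the arm can. A call with a number of a shift or a turn outside -1 to 1 is refused whole. A call with a gripper value outside its range is refused whole. The fingers move at their own pace and stop on an object; FORCE is the grip in N (left out, the last holds). Time passes only in rows, so rows that repeat a pose let the fingers close. It gives the time, the measured TCP pose, the force and the opening at its end, in the units of the state.
- ctrl.observe(): the state, without advancing time (a new reading comes with each control period).
- ctrl.get_image(name): name is "scene" or "top"; returns the picture (480x640x3 uint8, blue, green, red); there is no depth.
- ctrl.calibration(name): a dict with "K" (3x3 intrinsics, pixels), "k1" (the pictures are not rectified: a ray, as slopes to the right and down, at radius r is drawn at 1 + k1 r^2 times it, then the intrinsics apply), "R" (3x3) and "t" (3): a world point X has camera coordinates R X + t. Camera axes: x right, y down, z forward; pixel columns grow to the right and rows downward; lengths in m; the calibration is good to about 2 mm. A picture is of the moment at which its call begins. calibration takes no time and is no camera call.
- ctrl.sign_off(): hands the job in, once; it reports no verdict.
Trained networks look in the newest picture that a camera, given by its name, has taken for a name from the list of things; names that differ only in an ending like _2 or _b are one class to them, and where a whole thing is asked for, a point or a joint stands for the part that bears it (a point fixed in the world has none). Each returns a list of dicts, best first, with "score" (0 to 1); they miss things now and then, are a little off and sometimes report something else, mostly with a low value. They report only what shows in the picture. A call takes as long as a camera call. They do not tell look-alikes from the thing itself.
- ctrl.boxes_of(name, camera): "extent" ([left, top, right, bottom] in pixels, round what is visible of it).
- ctrl.silhouettes(name, camera): "mask" (480x640 bool, what is visible of it) and "extent" ([left, top, right, bottom] in pixels, round what is visible of it).
- ctrl.tip_of(name, camera): "centre" ([column, row] in pixels: a listed point, or the origin of a listed thing).
The state is a dict: "clock": time; "joint_pos": joint angles; "joint_vel": joint speeds; "joint_efforts": joint torques, N m; "tcp_pos": TCP position; "eef_rot": TCP orientation; "ft_force": force on the tool from outside, world axes, zero at the start; "torque": the same for the moment, N m; "opening": opening from 0.0 (shut) to 1.0 (fully open).
Only numpy, scipy, OpenCV 4.12 (cv2) and the standard library are available. Lean on these libraries where they do the work, as an engineer would, in place of code of your own. Each camera call takes 0.05 s, during which the arm holds its last target.

## Task

The decorating turntable is locked by its spring-loaded index plunger, whose pull ring is too small for a good grip. Pick up the needle tool, pass the blunt end of its aluminium handle well through the ring while the pin is still home, then lift the ring with it until the plunger is fully back against its stop, without turning the wheel or disturbing the beaker that stands on it. Finish still holding the tool in the ring with the plunger fully back, so that I can turn the wheel by hand: do not let go or let the pin drop.

Things in the scene. Friction and masses are not known exactly. Their poses are not given: they have to be found in the camera images.
- ring_eye (a point): centre of the eye of the plunger's pull ring; rises with the plunger. The ring is steel wire 4.4 mm thick, a circle standing upright, 19 mm across inside, 28 mm outside, fixed rigidly to the plunger. The hole runs level along this point's y axis, open at both ends; z is up, the way it is pulled; x points to the wheel's axis, 80 mm away. With the plunger home the eye's centre is 134.5 mm above the table
- plunger (a joint): travel of the index plunger, straight up, in m: 0 = home, its 8 mm pin 6 mm deep in a hole of the wheel; 0.014 = fully back against its stop. A spring pulls it home: about 3.5 N to start it, about 6.5 N at the stop; it does not stay up by itself
- pull_ring: the plunger's pull ring, plain steel; origin on the plunger's axis at table height when home, axes as for ring_eye. Below the ring: a collar (13 mm across, top 13 mm below the eye's centre) and the fixed housing (25 mm across). Nothing else stands within 60 mm of the ring at its own height
- handle_mid (a point): centre of the handle of the needle tool, a slim potter's tool 148 mm long lying loose on the table: a straight aluminium handle 8 mm thick and 105 mm long, then a thin 43 mm needle. The point's y axis runs along the tool, towards the blunt end of the handle; z is up as it lies, 4 mm above the table
- handle_end (a point): the blunt end of the needle tool's handle, on its centre line, 52.5 mm along +y from handle_mid; same axes
- needle_tool: the whole needle tool (30 g); origin on its underside, half-way along its 148 mm; +y towards the blunt end of the handle, -y towards the needle. The similar slim thing with a wooden handle and bristles is a brush and is not used
- wheel_top (a point): centre of the top face of the round aluminium wheel head, 190 mm in diameter and 60 mm above the table, with a circle of twelve brass-lined index holes near its rim; the point's z axis is the wheel's axis
- wheel (a joint): angle of the wheel head in rad, 0 at the start; it is locked while the pin is in its hole and turns easily once the pin is out
- turntable: foot and bracket of the turntable, grey casting, fixed to the table; origin on the wheel's axis at table height, z up; foot 156 mm in diameter. The bracket, 30 mm wide and 98 mm high, stands out along its -x axis to 137 mm and carries the plunger, whose axis is at x = -80 mm
- cup: bisque-fired beaker standing loose on the middle of the wheel, 65 mm in diameter, 59 mm high, so its rim is 119 mm above the table; origin at the centre of its underside
Not all that is in view belongs to the job. Leave any red look-alike of the needle_tool alone.

How it is judged:
On the way, in this order (a step that is already met when the one before it is completed fails the run):
1. the blunt end of the needle tool's handle is through the ring and out by at least 8 mm, the plunger still home (((y of handle_end in the frame of ring_eye above 0.008 m and y of handle_mid in the frame of ring_eye below -0.008 m) or (y of handle_end in the frame of ring_eye below -0.008 m and y of handle_mid in the frame of ring_eye above 0.008 m)) and x of handle_end in the frame of ring_eye between -0.015 and 0.015 m and z of handle_end in the frame of ring_eye between -0.015 and 0.015 m and value of joint plunger below 0.004 m and contact force between the fingers and pull_ring below 0.5 N), for 0.2 s.
2. the plunger is drawn fully back by the tool in the ring (((y of handle_end in the frame of ring_eye above 0.008 m and y of handle_mid in the frame of ring_eye below -0.008 m) or (y of handle_end in the frame of ring_eye below -0.008 m and y of handle_mid in the frame of ring_eye above 0.008 m)) and x of handle_end in the frame of ring_eye between -0.015 and 0.015 m and z of handle_end in the frame of ring_eye between -0.022 and 0.022 m and value of joint plunger above 0.0115 m and contact force between the fingers and needle_tool above 2 N and contact force between needle_tool and pull_ring above 2 N and contact force between the fingers and pull_ring below 0.5 N), for 0.5 s.
At the end, for the whole second after the job is handed in: the robot still grips the needle tool, whose blunt handle end is through the ring by at least 8 mm and carries the plunger (more than 2 N); the plunger is back at least 11.5 mm of its 14 mm and stays so, the fingers do not touch the plunger or its ring, and the wheel has not turned (all of step 2 and value of joint wheel between -0.06 and 0.06 rad); the arm keeps its last pose, push and grip.
It fails at once if the beaker is pushed more than 10 mm or tipped (distance of cup from where it was at the start of the episode above 0.01 m or angle between cup's own z axis and vertical above 0.3 rad).
It fails at once if the wheel is turned more than about 3 degrees (value of joint wheel above 0.06 rad or value of joint wheel below -0.06 rad).
It also fails if it takes over 53 s, if anything falls off the work surface, if the arm or the gripper's body presses on something with over 40 N, if the wrist force passes 120 N, or if a joint passes its speed limit or range.

## Working session

There is one attempt and no reset: what is moved stays moved. The work goes in short steps, Python scripts to look and compute and a shell command to move; the robot and the scene stay as the last step left them, time stands still between calls to the robot, and variables do not carry over. Pictures are saved under pics/ and viewed, and the job is handed in when it is done.

```bash
mkdir -p pics; ls
python3 - <<'E'
from workcell import ctrl
import cv2
for c in("scene","top"):
    cv2.imwrite(f"pics/{c}0.png",ctrl.get_image(c))
    k=ctrl.calibration(c);print(c,k)
    for n in("ring_eye","handle_mid","handle_end","needle_tool","wheel_top","turntable","cup","pull_ring"):
        print(n,[(round(d['score'],2),[round(float(v),1) for v in d['centre']]) for d in ctrl.tip_of(n,c)])
print(ctrl.observe())
E
```

```text
pics
scene {'K': array([[460.84224125,   0.        , 321.79787957],
       [  0.        , 460.84224125, 239.11559225],
       [  0.        ,   0.        ,   1.        ]]), 'k1': -0.06943070123679462, 'R': array([[-0.85126847, -0.52444977,  0.01715871],
       [-0.35936565,  0.55885823, -0.74735119],
       [ 0.38235888, -0.64236276, -0.66420763]]), 't': array([0.43878825, 0.25752612, 0.76352754])}
ring_eye [(0.68, [290.0, 231.0])]
handle_mid [(0.8, [262.2, 382.4]), (0.78, [331.3, 337.7]), (0.48, [368.9, 282.5])]
handle_end [(0.71, [293.9, 383.6]), (0.68, [366.0, 267.8]), (0.68, [252.9, 274.7]), (0.5, [348.1, 319.3])]
needle_tool [(0.7, [373.1, 288.6]), (0.58, [246.3, 382.2])]
wheel_top [(0.84, [252.0, 252.2])]
turntable []
cup [(0.89, [254.0, 251.6])]
pull_ring []
top {'K': array([[601.40099495,   0.        , 318.20424156],
       [  0.        , 601.40099495, 243.09332197],
       [  0.        ,   0.        ,   1.        ]]), 'k1': -0.038680384182377646, 'R': array([[ 0.01777109, -0.99980047,  0.00912133],
       [-0.99333366, -0.01869389, -0.11374879],
       [ 0.11389661, -0.007039
[... 485 characters left out ...]
6, [302.8, 225.2])]
{'clock': 0.9, 'joint_pos': array([ 1.24038463e+00,  3.50697169e-01,  1.65177440e+00,  1.71991088e-05,
        1.13909806e+00, -8.45850590e-02]), 'joint_vel': array([-0.0015555 ,  0.00022005, -0.00024565, -0.00081081, -0.00087867,
       -0.00186742]), 'joint_efforts': array([-4.56572481e-03, -4.97242248e+01, -2.85477877e+01,  6.97036763e-02,
        2.21327733e-02,  1.15769512e-05]), 'tcp_pos': array([0.13380998, 0.53347334, 0.23764385]), 'eef_rot': array([ 1.22607633e-01,  9.92455222e-01,  1.28771458e-05, -5.27085161e-06]), 'ft_force': array([ 0.73233679, -0.17002673, -0.08421441]), 'torque': array([ 0.00542548,  0.00984302, -0.02302907]), 'opening': 1.0015987618938236}
```

View pics/scene0.png

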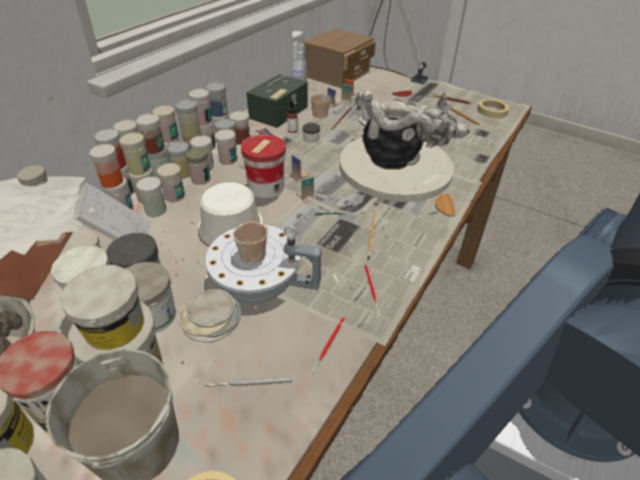

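View pics/top0.png

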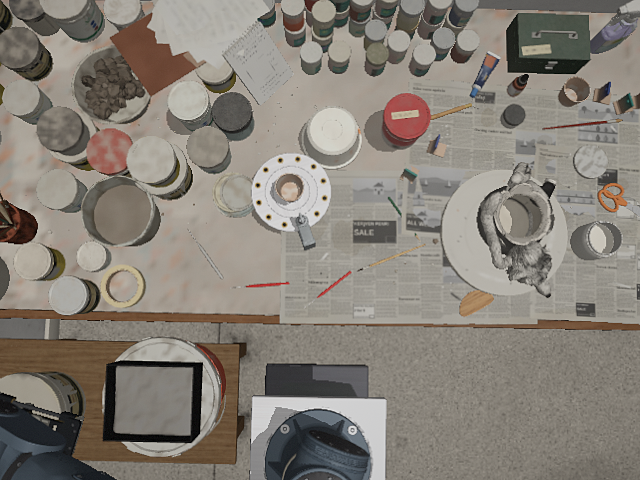

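Run:
```python
import cv2
i=cv2.imread("pics/top0.png");cv2.imwrite("pics/top0c.png",cv2.resize(i[150:320,180:380],None,fx=4,fy=3.5*8/7,interpolation=cv2.INTER_CUBIC)[:600])
i=cv2.imread("pics/top0.png");cv2.imwrite("pics/top0c.png",cv2.resize(i[165:315,180:380],None,fx=4,fy=4,interpolation=cv2.INTER_CUBIC))
i=cv2.imread("pics/scene0.png");cv2.imwrite("pics/scene0c.png",cv2.resize(i[200:400,180:440],None,fx=3,fy=3,interpolation=cv2.INTER_CUBIC))
```

```text
(no output)
```

View pics/top0c.png

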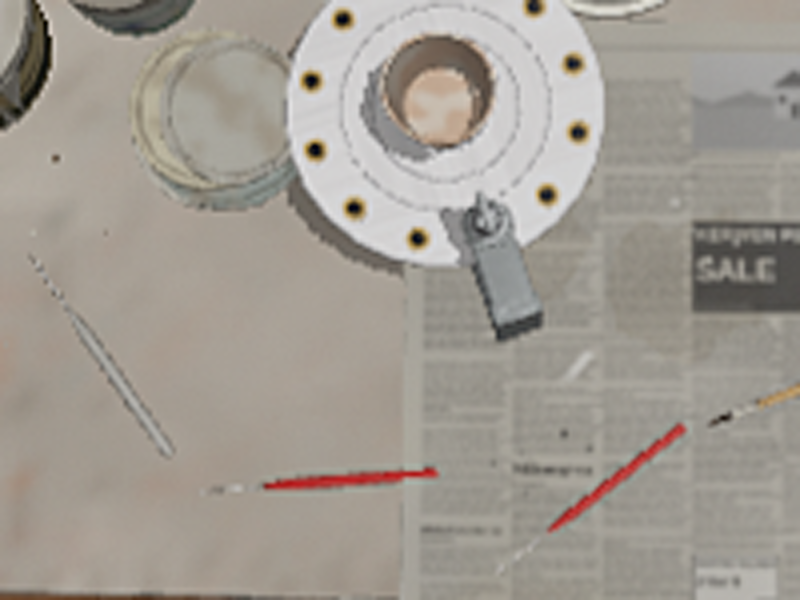

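View pics/scene0c.png

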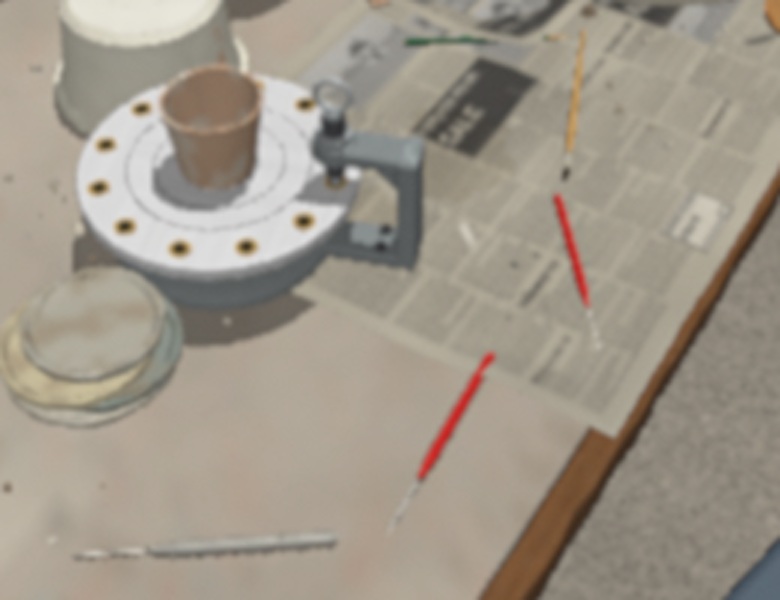

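The candidates in top are the aluminium tool (209,261), two red look-alikes (268,287) and (330,285), and the brush (~385,260). The aluminium one fits the description: bare metal handle with a thin needle to the upper left, blunt end at (222,278). The crops confirm it. In scene it is at (262,382), blunt end at the right.

```bash
cat > h.py <<'E'
import numpy as np, cv2
from scipy.optimize import least_squares
from workcell import ctrl
C={c:ctrl.calibration(c) for c in("scene","top")}
def proj(X,c):
    k=C[c];p=k["R"]@np.asarray(X,float)+k["t"];s=p[:2]/p[2];s=s*(1+k["k1"]*(s@s))
    return k["K"][:2,:2]@s+k["K"][:2,2]
def ray(u,c):
    k=C[c];s0=(np.asarray(u,float)-k["K"][:2,2])/k["K"][0,0];s=s0.copy()
    for _ in range(20): s=s0/(1+k["k1"]*(s@s))
    d=k["R"].T@np.array([*s,1]);return -k["R"].T@k["t"],d
def onz(u,c,z):
    o,d=ray(u,c);return o+d*(z-o[2])/d[2]
def tri(us,ut):
    f=lambda X:np.r_[proj(X,"scene")-us,proj(X,"top")-ut]
    r=least_squares(f,[.45,.1,.1]);return r.x,r.fun
E
python3 - <<'E'
from h import *
np.set_printoptions(precision=4,suppress=True)
print("eye s",onz([290,231],"scene",.1345),"t",onz([301.3,216.8],"top",.1345))
print("mid s",onz([262.2,382.4],"scene",.004),"t",onz([209.2,261],"top",.004))
print("end s",onz([293.9,383.6],"scene",.004),"t",onz([222.3,278],"top",.004))
print("wheel",onz([252,252.2],"scene",.06),onz([290.9,189.4],"top",.06))
m={}
for c in("scene","top"):
    m[c]=ctrl.get_image(c)
    for n in("needle_tool","pull_ring","cup","turntable"):
        for d in ctrl.silhouettes(n,c):
            M=d["mask"];ys,xs=np.nonzero(M)
            P=np.c_[xs,ys].astype(float);mu=P.mean(0);w,v=np.linalg.eigh(np.cov(P.T));a=v[:,1];t=(P-mu)@a
            print(c,n,round(d["score"],2),np.round(d["extent"],1),len(xs),mu,a,mu+a*t.min(),mu+a*t.max())
    for n in("handle_mid","handle_end","ring_eye","wheel_top"):
        print(n,[(round(d['score'],2),[round(float(v),1) for v in d['centre']]) for d in ctrl.tip_of(n,c)])
E
```

```text
eye s [0.5566 0.0501 0.1345] t [0.5568 0.0474 0.1345]
mid s [0.465 0.272 0.004] t [0.4653 0.2705 0.004 ]
end s [0.419  0.2454 0.004 ] t [0.4248 0.2374 0.004 ]
wheel [0.6346 0.0743 0.06  ] [0.6334 0.0749 0.06  ]
scene needle_tool 0.7 [204.3 221.2 304.  295.5] 3765 [250.1862 263.809 ] [-0.9999  0.0138] [299.0848 263.1329] [205.0198 264.4335]
scene needle_tool 0.58 [233.6 377.4 290.7 385.7] 273 [263.0659 380.7582] [-0.9988  0.0493] [291.0187 379.3793] [233.0119 382.2409]
scene needle_tool 0.55 [363.1 261.2 373.6 298.7] 156 [369.4038 281.4872] [0.2714 0.9625] [364.6986 264.803 ] [374.3912 299.1717]
scene needle_tool 0.48 [324.3 318.1 343.7 360.4] 202 [330.5545 338.9208] [-0.497   0.8678] [342.6508 317.8   ] [319.7194 357.8393]
scene pull_ring 0.73 [241.  379.3 291.9 385.9] 251 [264.0956 380.6693] [-0.999   0.0449] [291.0206 379.4586] [236.9501 381.89  ]
scene cup 0.85 [234.6 219.5 267.2 263.9] 1157 [250.9188 241.6232] [0.0522 0.9986] [249.8898 221.9535] [252.0424 263.1024]
scene turntable 0.64 [202.8 224.5 320.9 303. ] 5418 [263.1392 266.7966] [-0.999   0.0438] [321.712  264.2264] [205.3
[... 533 characters left out ...]
27] [320.1317 295.1719]
top needle_tool 0.47 [197.3 248.  220.1 278.5] 69 [210.6957 262.1014] [0.5803 0.8144] [200.7662 248.1666] [220.3974 275.7168]
top cup 0.67 [276.4 172.2 305.  204.3] 657 [289.5464 186.8387] [0.6707 0.7417] [279.812  176.0743] [299.0449 197.3421]
top turntable 0.62 [252.1 153.4 333.3 246.7] 4444 [292.2903 195.7759] [0.3399 0.9405] [277.4886 154.8234] [311.1467 247.947 ]
handle_mid [(0.62, [207.6, 261.7]), (0.54, [334.0, 286.5]), (0.53, [265.6, 281.6])]
handle_end [(0.66, [222.2, 276.4]), (0.64, [348.9, 269.8]), (0.44, [288.6, 280.9]), (0.4, [209.5, 259.8])]
ring_eye [(0.5, [302.4, 217.5]), (0.19, [291.9, 195.5])]
wheel_top [(0.9, [291.7, 191.0]), (0.54, [201.6, 252.8])]
```

Run:
```python
from h import *
np.set_printoptions(precision=4,suppress=True)
for c,a,b in(("scene",[233,382.2],[291,379.4]),("top",[200.8,248.2],[220.4,275.7]),("top",[180+75/4,165+318/4],[180+170/4,165+452/4]),("scene",[180+150/3,200+550/3],[180+335/3,200+540/3])):
    A=onz(a,c,.004);B=onz(b,c,.004);d=B-A
    print(c,A,B,(A+B)/2,np.linalg.norm(d),np.degrees(np.arctan2(d[1],d[0])))
# bracket outer end top face
for c,u in(("top",[309.75,242.5]),("scene",[180+402/3,200+148/3]),("top",[180+501/4,165+325/4]),("top",[180+542/4,165+308/4]),("top",[180+478/4,165+262/4]),("top",[180+517/4,165+247/4])): print(onz(u,c,.098))
for c,u in(("top",[301.75,218.2]),("scene",[291,231.7])): print(onz(u,c,.1345))
```

```text
scene [0.5063 0.298  0.004 ] [0.4276 0.2414 0.004 ] [0.4669 0.2697 0.004 ] 0.09691980890768015 -144.25833710896103
top [0.496  0.2921 0.004 ] [0.4303 0.2422 0.004 ] [0.4631 0.2671 0.004 ] 0.08249774749290707 -142.78632381521152
top [0.5049 0.2974 0.004 ] [0.4248 0.2369 0.004 ] [0.4649 0.2672 0.004 ] 0.10034151813312275 -142.93032959099207
scene [0.5091 0.3024 0.004 ] [0.426  0.2418 0.004 ] [0.4676 0.2721 0.004 ] 0.1028735370386709 -143.87936431837485
[0.504  0.0278 0.098 ]
[0.5133 0.0349 0.098 ]
[0.4953 0.0378 0.098 ]
[0.5054 0.0148 0.098 ]
[0.531  0.0516 0.098 ]
[0.54   0.0297 0.098 ]
[0.5537 0.0463 0.1345]
[0.554  0.0507 0.1345]
```

Run:
```python
import cv2
i=cv2.imread("pics/top0.png");cv2.imwrite("pics/top0d.png",cv2.resize(i[195:255,275:345],None,fx=10,fy=10,interpolation=cv2.INTER_CUBIC))
i=cv2.imread("pics/scene0.png");cv2.imwrite("pics/scene0d.png",cv2.resize(i[215:295,260:340],None,fx=7,fy=7,interpolation=cv2.INTER_CUBIC))
```

```text
(no output)
```

View pics/top0d.png

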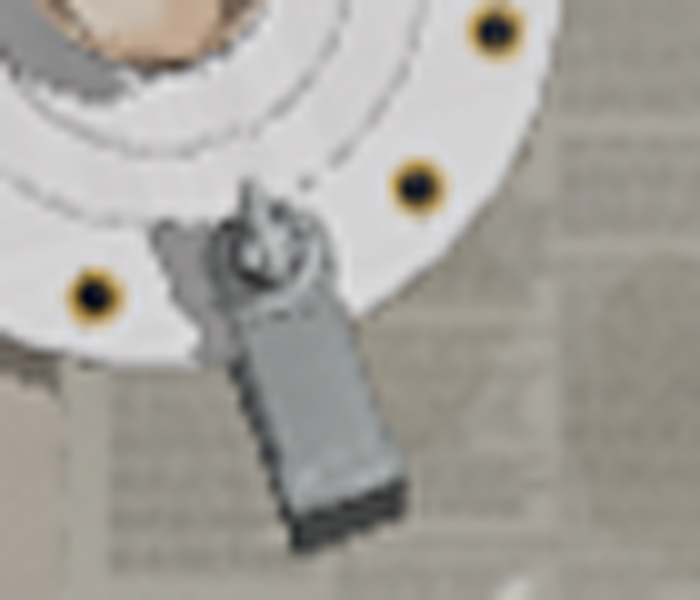

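View pics/scene0d.png

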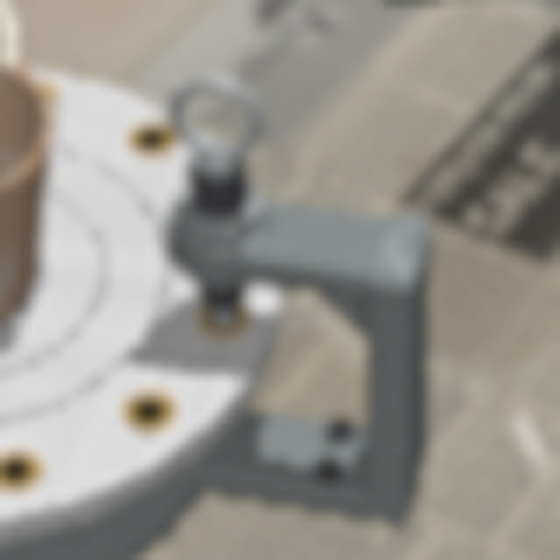

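```bash
python3 -c "
from workcell import ctrl;print(ctrl.tips_ahead)"; python3 -m crank '[[-1,0,0,0.4,-0.06],[-1,0,0,0.4,-0.13],[-1,0.2,0,0.4,-0.2],[-1,0.4,0,0.4,-0.27],[-1,0.6,0,0.4,-0.34],[-1,0.8,0,0.4,-0.41],[-1,0.98,0,0.4,-0.48],[-1,0.98,-0.2,0.4,-0.55],[-1,0.98,-0.4,0.4,-0.62],[-1,0.98,-0.6,0.4,-0.69]]'
```

```text
0.019
clock: 2.8
tcp_pos: [0.3789, 0.3817, 0.3368]
eef_rot: [0.75, 0.661, -0.001, 0.0]
ft_force: [0.4, 0.3, -0.2]
opening: 1.0
```

```bash
python3 -m crank '[[-1,0.1,-0.15,0,-0.07],[-1,0.2,-0.3,0,-0.14],[-1,0.298,-0.49,0,-0.21],[-1,0.298,-0.49,-0.2,-0.28],[-1,0.298,-0.49,-0.4,-0.35],[-1,0.298,-0.49,-0.6,-0.388],[-1,0.298,-0.49,-0.8,-0.388],[-1,0.298,-0.49,-1,-0.388],[-1,0.298,-0.49,-1,-0.388]]'
python3 - <<'E'
from h import *
for c in("scene","top"):
    i=ctrl.get_image(c);cv2.imwrite(f"pics/{c}1.png",i)
s=ctrl.observe();print(s["tcp_pos"],s["eef_rot"],s["joint_pos"])
i=cv2.imread("pics/scene1.png");j=cv2.imread("pics/top1.png")
a=cv2.resize(i[300:440,180:380],None,fx=4,fy=4,interpolation=cv2.INTER_CUBIC);cv2.imwrite("pics/s1c.png",a)
a=cv2.resize(j[200:350,150:350],None,fx=4,fy=4,interpolation=cv2.INTER_CUBIC);cv2.imwrite("pics/t1c.png",a)
E
```

```text
clock: 3.7
tcp_pos: [0.4501, 0.2594, 0.0825]
eef_rot: [0.95, 0.314, -0.005, 0.001]
ft_force: [-0.5, -0.4, 0.4]
opening: 1.001
[0.45361561 0.26114778 0.08851618] [ 9.49526946e-01  3.13685381e-01 -2.45439113e-04  2.58519724e-05] [4.33403409e-01 5.11514244e-01 1.83830828e+00 6.50935321e-06
 7.92263706e-01 1.36605147e+00]
```

View pics/s1c.png

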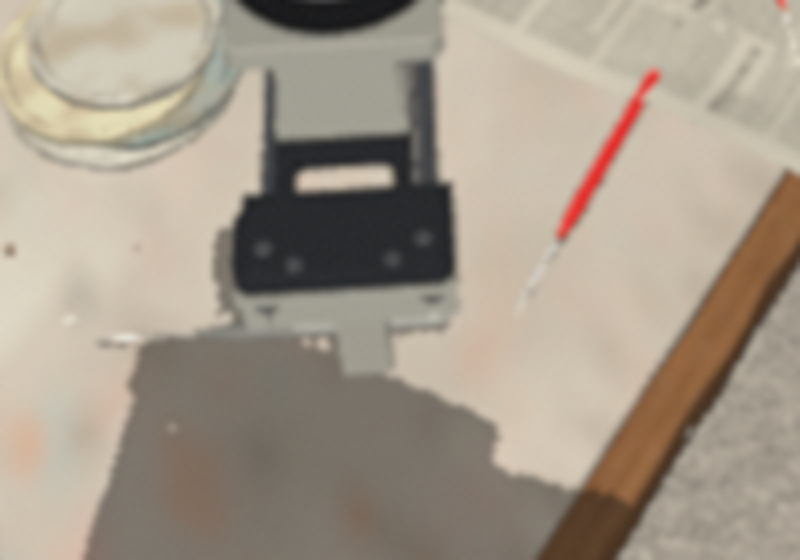

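View pics/t1c.png

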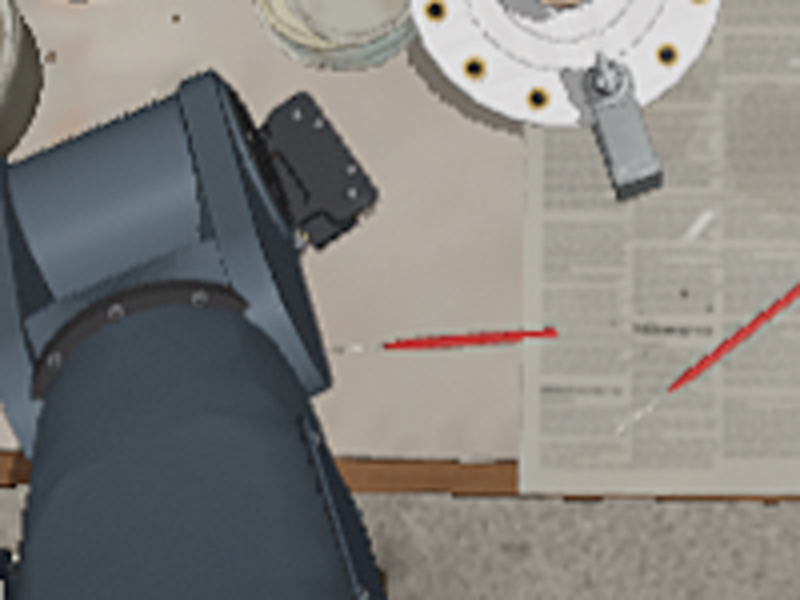

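In scene the gripper straddles the handle, near-side finger at crop (365,350), needle at crop (120,340). The jaw is across the tool, so I am going down and closing.

```bash
python3 -m crank '[[-1,0,0,-0.12,0],[-1,0,0,-0.22,0],[-1,0,0,-0.268,0],[-1,0,0,-0.268,0],[-1,0,0,-0.268,0],[-1,0,0,-0.268,0]]' 20; python3 -c "
from workcell import ctrl;s=ctrl.observe();print(s['tcp_pos'],s['ft_force'])"
```

```text
clock: 4.4
tcp_pos: [0.4542, 0.2614, 0.0223]
eef_rot: [0.95, 0.314, 0.001, -0.0]
ft_force: [-0.6, 0.6, 0.6]
opening: 1.0
[0.45424684 0.26142829 0.0223063 ] [-0.62032591  0.55016894  0.5899542 ]
```

```bash
python3 -m crank '[[-1,0,0,-0.004,0],[-1,0,0,-0.004,0],[1,0,0,-0.004,0],[1,0,0,-0.004,0],[1,0,0,-0.004,0],[1,0,0,-0.004,0],[1,0,0,-0.004,0],[1,0,0,-0.004,0],[1,0,0,-0.004,0],[1,0,0,-0.004,0]]' 20; python3 -m crank '[[1,0,0,0,0],[1,0,0,0,0],[1,0,0,0,0]]' 60
```

```text
clock: 5.4
tcp_pos: [0.4533, 0.261, 0.0196]
eef_rot: [0.95, 0.314, 0.0, -0.0]
ft_force: [0.2, -0.5, -0.3]
opening: 0.36
clock: 5.7
tcp_pos: [0.4533, 0.261, 0.0196]
eef_rot: [0.95, 0.314, -0.0, 0.0]
ft_force: [-0.1, -0.6, 0.3]
opening: 0.107
```

```bash
python3 -m crank '[[1,0,0,0,0],[1,0,0,0,0],[1,0,0,0,0]]'; python3 -m crank '[[1,0,0,0.15,0],[1,0,0,0.35,0],[1,0,0,0.5,0],[1,0,0,0.6,0],[1,0,0,0.6,0.07],[1,0,0,0.6,0.14],[1,0,0,0.6,0.21],[1,0,0,0.6,0.28],[1,0,0,0.6,0.35],[1,0,0,0.6,0.42]]'
```

```text
clock: 6.0
tcp_pos: [0.4533, 0.2609, 0.0196]
eef_rot: [0.95, 0.314, -0.0, 0.0]
ft_force: [-0.2, -0.3, 0.5]
opening: 0.071
clock: 7.0
tcp_pos: [0.4532, 0.2609, 0.1696]
eef_rot: [0.724, 0.69, -0.0, -0.0]
ft_force: [0.1, 0.4, -0.9]
opening: 0.071
```

```bash
python3 -m crank '[[1,0,0,0,0.07],[1,0,0,0,0.14],[1,0.05,-0.1,0,0.184],[1,0.13,-0.25,0,0.184],[1,0.21,-0.4,0,0.184],[1,0.28,-0.52,0,0.184],[1,0.323,-0.592,0,0.184],[1,0.323,-0.592,0,0.184],[1,0.323,-0.592,0,0.184]]'
python3 - <<'E'
from h import *
for c in("scene","top"):
    i=ctrl.get_image(c);cv2.imwrite(f"pics/{c}2.png",i)
    for n in("handle_mid","handle_end","ring_eye"):
        print(c,n,[(round(d['score'],2),[round(float(v),1) for v in d['centre']]) for d in ctrl.tip_of(n,c)])
s=ctrl.observe();print(s["tcp_pos"],s["eef_rot"],s["joint_pos"])
i=cv2.imread("pics/scene2.png");j=cv2.imread("pics/top2.png")
cv2.imwrite("pics/s2c.png",cv2.resize(i[190:310,190:350],None,fx=5,fy=5,interpolation=cv2.INTER_CUBIC))
cv2.imwrite("pics/t2c.png",cv2.resize(j[150:270,210:370],None,fx=5,fy=5,interpolation=cv2.INTER_CUBIC))
E
```

```text
clock: 7.9
tcp_pos: [0.5337, 0.1131, 0.1694]
eef_rot: [0.581, 0.814, -0.0, -0.0]
ft_force: [0.4, 0.8, -0.8]
opening: 0.07
scene handle_mid [(0.74, [332.2, 337.4]), (0.5, [277.7, 258.1]), (0.5, [368.7, 282.9])]
scene handle_end [(0.77, [345.1, 317.6]), (0.41, [364.8, 265.4])]
scene ring_eye [(0.54, [288.0, 232.1])]
top handle_mid [(0.46, [334.0, 289.2])]
top handle_end [(0.72, [353.7, 271.7])]
top ring_eye [(0.61, [301.4, 219.1])]
[0.53386588 0.11341604 0.16968772] [ 5.80130032e-01  8.14523877e-01 -7.31937344e-06  9.24827175e-06] [ 1.24039324e-01  4.23874943e-01  1.72884585e+00 -2.78825934e-05
  9.88868139e-01 -2.08965032e-01]
```

View pics/s2c.png

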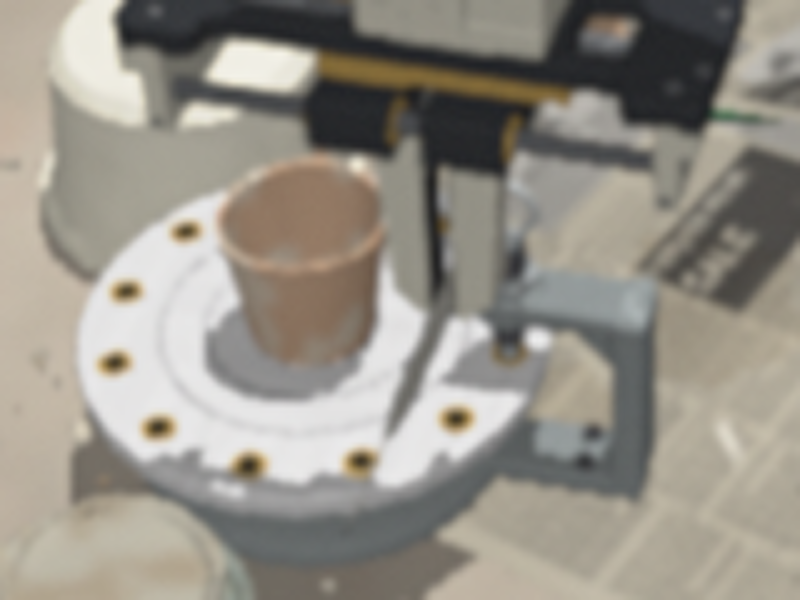

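View pics/t2c.png

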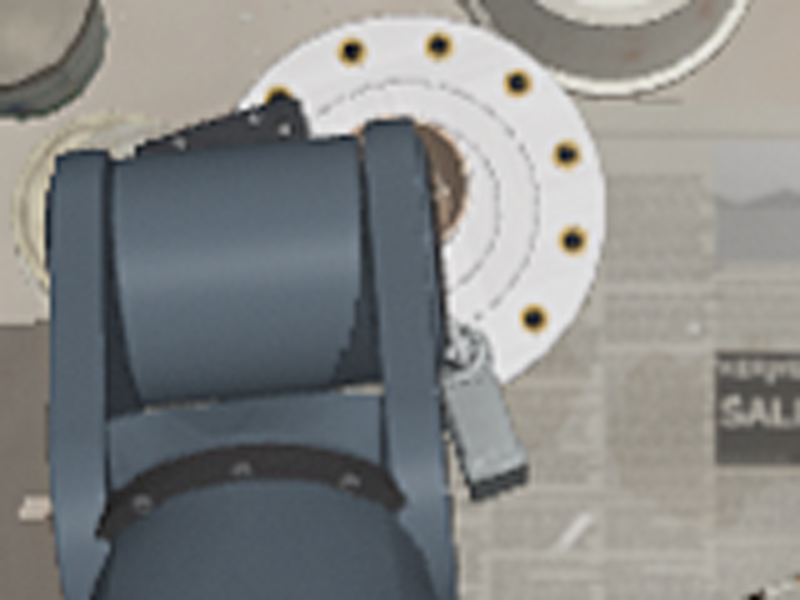

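Run:
```python
from h import *
th=np.radians(-70.9);d=np.array([np.cos(th),np.sin(th),0])
g=np.array([.5339,.1134,.1697-.0156])
i=ctrl.get_image("scene")
b=cv2.resize(i[190:310,190:350],None,fx=5,fy=5,interpolation=cv2.INTER_CUBIC)
for k in(.038,.0075,-.0075,-.067,-.11):
    p=proj(g+d*k,"scene");q=(p-[190,190]+.5)*5;print(k,p,q);cv2.circle(b,tuple(int(v) for v in q),3,(0,255,0),-1)
print((proj([.556,.0485,.1345],"scene")-[190,190]+.5)*5)
cv2.imwrite("pics/s2o.png",b)
```

```text
0.038 [285.69796439 233.12519943] [480.98982194 218.12599716]
0.0075 [280.87148076 244.32535205] [456.8574038  274.12676023]
-0.0075 [278.39941252 250.0653306 ] [444.49706261 302.82665299]
-0.067 [267.89504745 274.4815422 ] [391.97523724 424.907711  ]
-0.11 [259.53500088 293.94362216] [350.17500441 522.2181108 ]
[506.30375535 205.8247732 ]
```

View pics/s2o.png

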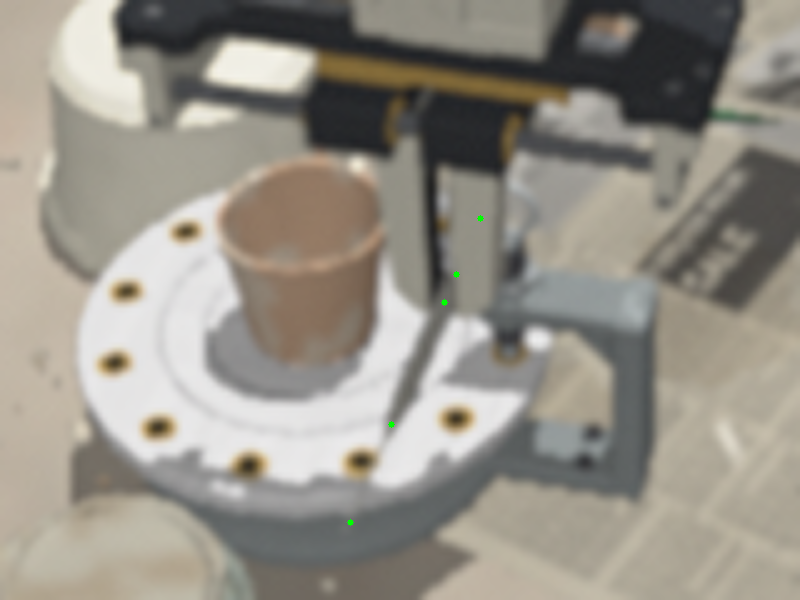

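Needle-side end of the handle shows at crop (388,438) against a predicted (392,425), but the blunt end is hidden behind the finger. I am turning the tool away for a clear view of how it sits in the hand.

```bash
python3 -m crank '[[1,-0.05,0.1,0.1,-0.07],[1,-0.1,0.2,0.1,-0.14],[1,-0.1,0.2,0.1,-0.21],[1,-0.1,0.2,0.1,-0.28],[1,-0.1,0.2,0.1,-0.35],[1,-0.1,0.2,0.1,-0.42],[1,-0.1,0.2,0.1,-0.49],[1,-0.1,0.2,0.1,-0.56],[1,-0.1,0.2,0.1,-0.6],[1,-0.1,0.2,0.1,-0.6]]'
python3 - <<'E'
from h import *
i=ctrl.get_image("scene");cv2.imwrite("pics/scene3.png",i)
s=ctrl.observe();print(s["tcp_pos"],s["eef_rot"])
R=__import__("scipy.spatial.transform",fromlist=["Rotation"]).Rotation.from_quat(s["eef_rot"]).as_matrix();j=R[:,1]
d=np.array([j[1],-j[0],0]);print(np.degrees(np.arctan2(d[1],d[0])))
g=s["tcp_pos"]-[0,0,.0156]
c=proj(g,"scene");o=(c-[80,60]).astype(int)
print(o)
b=cv2.resize(i[o[1]:o[1]+120,o[0]:o[0]+160],None,fx=5,fy=5,interpolation=cv2.INTER_CUBIC)
for k in(.038,.0075,-.0075,-.067,-.11):
    p=proj(g+d*k,"scene");q=(p-o+.5)*5;print(k,p,q);cv2.circle(b,tuple(int(v) for v in q),2,(0,255,0),-1)
cv2.imwrite("pics/s3o.png",b)
E
```

```text
clock: 9.35
tcp_pos: [0.509, 0.163, 0.1947]
eef_rot: [0.948, 0.317, 0.0, -0.0]
ft_force: [0.1, 0.0, -0.2]
opening: 0.07
[0.50898347 0.16304215 0.1946428 ] [ 9.47884108e-01  3.18615314e-01 -1.05867133e-05 -1.32980224e-05]
-142.84158879963016
[193 199]
0.038 [297.37147522 257.83985734] [524.3573761  296.69928672]
0.0075 [278.283127   258.87376824] [428.91563502 301.86884121]
-0.0075 [268.85781917 259.38274159] [381.78909587 304.41370793]
-0.067 [231.26336862 261.40261924] [193.81684312 314.51309618]
-0.11 [203.93117375 262.86067832] [ 57.15586874 321.80339159]
```

View pics/s3o.png

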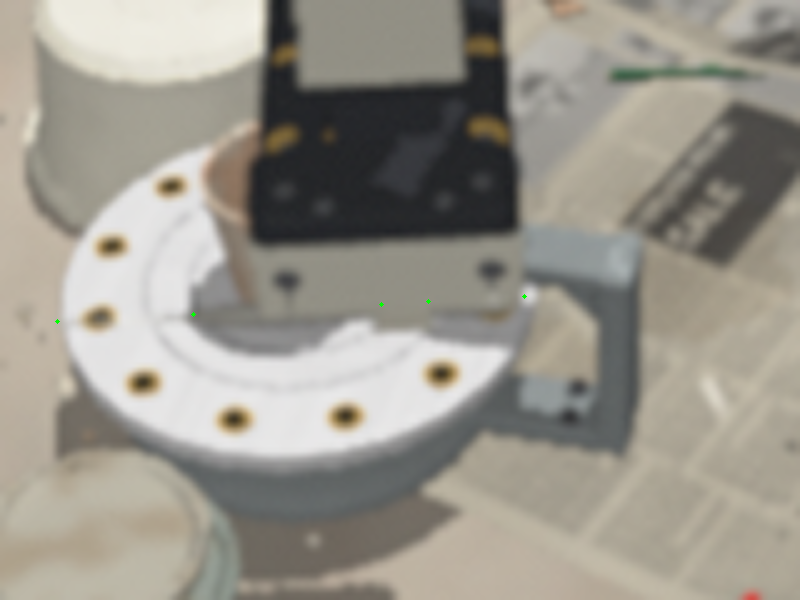

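Run:
```python
import cv2
i=cv2.imread("pics/scene3.png")
cv2.imwrite("pics/s3z.png",cv2.resize(i[240:280,200:310],None,fx=7,fy=7,interpolation=cv2.INTER_CUBIC))
```

```text
(no output)
```

View pics/s3z.png

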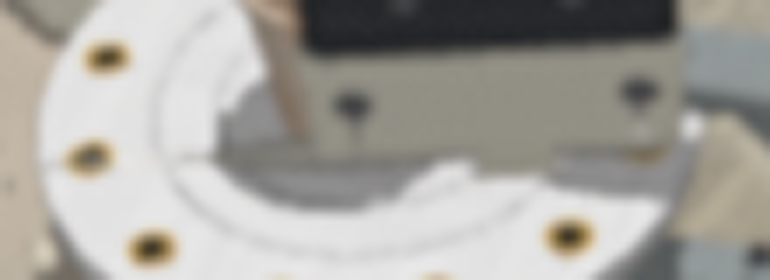

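Run:
```python
from h import *
yaw=np.radians(19);ex=np.array([np.cos(yaw),np.sin(yaw),0]);ez=np.array([0,0,1.])
ims=[]
for c,o,f in(("top",(285,200),12),("scene",(273,213),12)):
    i=cv2.imread(f"pics/{c}0.png")[o[1]:o[1]+33,o[0]:o[0]+33]
    row=[cv2.resize(i,None,fx=8,fy=8,interpolation=cv2.INTER_CUBIC)]
    for e in((.5555,.0485),(.5575,.0485)):
        b=row[0].copy();E=np.array([*e,.1345])
        for r in(.0095,.0139):
            q=np.array([(proj(E+r*(ex*np.cos(a)+ez*np.sin(a)),c)-o+.5)*8 for a in np.linspace(0,6.283,60)])
            cv2.polylines(b,[np.round(q).astype(np.int32)],True,(0,255,0) if r<.01 else (0,0,255),1)
        row.append(b)
    ims.append(np.hstack(row))
cv2.imwrite("pics/ringfit.png",np.vstack(ims))
```

```text
(no output)
```

View pics/ringfit.png

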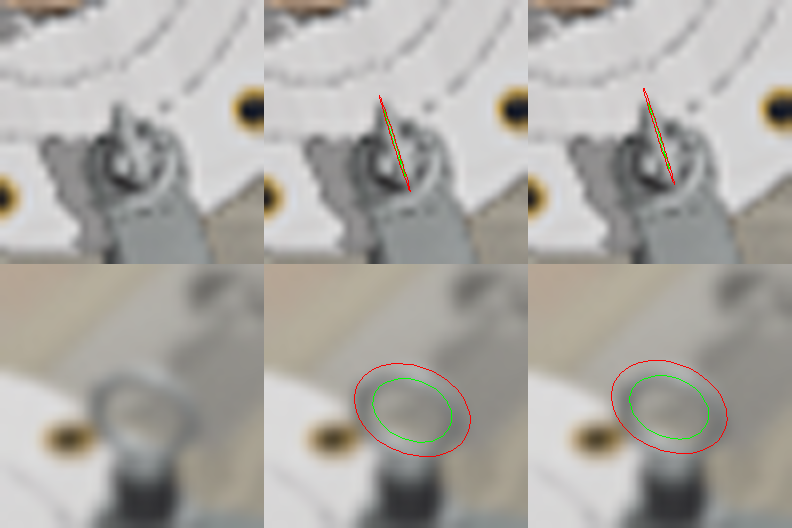

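```bash
python3 -m crank '[[1,0,0,0,0.07],[1,0,0,0,0.14],[1,0,0,0,0.21],[1,0,0,0,0.28],[1,0,0,0,0.35],[1,0,0,0,0.42],[1,0,0,0,0.49],[1,0,0,0,0.56],[1,0.05,-0.1,-0.05,0.6],[1,0.098,-0.2,-0.1,0.6]]';python3 -m crank '[[1,0,0,-0.05,0],[1,0,0,-0.078,0],[1,0,0,-0.078,0],[1,0,0,-0.078,0]]'
python3 - <<'E'
from h import *
for c in("scene","top"):
    i=ctrl.get_image(c);cv2.imwrite(f"pics/{c}4.png",i)
s=ctrl.observe();print(s["tcp_pos"],s["eef_rot"],s["ft_force"])
i=cv2.imread("pics/scene4.png");j=cv2.imread("pics/top4.png")
cv2.imwrite("pics/c4.png",np.hstack([cv2.resize(i[200:290,250:330],None,fx=5,fy=5,interpolation=cv2.INTER_CUBIC),cv2.resize(j[170:260,260:340],None,fx=5,fy=5,interpolation=cv2.INTER_CUBIC)]))
E
```

```text
clock: 10.4
tcp_pos: [0.534, 0.1128, 0.1697]
eef_rot: [0.577, 0.817, 0.0, 0.0]
ft_force: [0.1, 0.2, -0.5]
opening: 0.07
clock: 10.8
tcp_pos: [0.5334, 0.1137, 0.1504]
eef_rot: [0.58, 0.815, 0.0, 0.0]
ft_force: [-0.1, 0.6, 0.1]
opening: 0.073
[0.53364121 0.11356164 0.15072134] [5.80013214e-01 8.14606941e-01 3.32656982e-04 3.04466406e-04] [ 0.14666588  0.66593233 -0.169136  ]
```

View pics/c4.png

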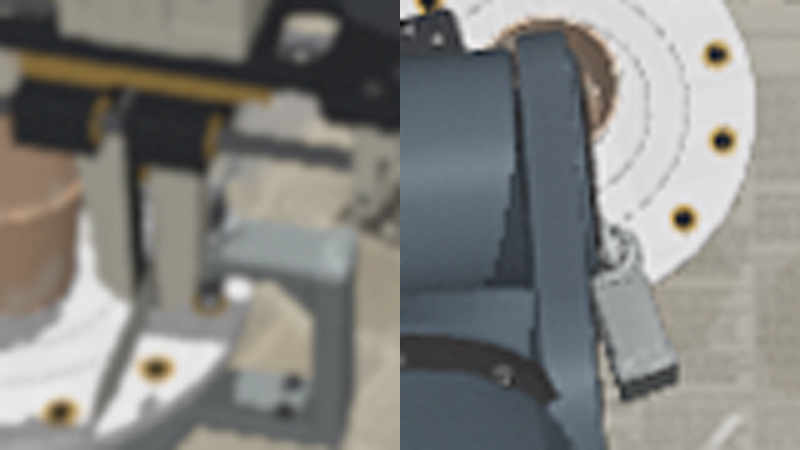

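```bash
python3 -m crank '[[1,0.013,-0.038,0,0],[1,0.026,-0.076,0,0],[1,0.033,-0.095,0,0],[1,0.039,-0.113,0,0],[1,0.045,-0.13,0,0],[1,0.045,-0.13,0,0]]'; python3 -m crank '[[1,0.004,-0.011,0,0],[1,0.008,-0.022,0,0],[1,0.008,-0.022,0,0]]'
```

```text
clock: 11.5
tcp_pos: [0.545, 0.0799, 0.1501]
eef_rot: [0.581, 0.814, -0.0, 0.0]
ft_force: [0.6, -0.2, -0.1]
opening: 0.075
clock: 11.8
tcp_pos: [0.5469, 0.0748, 0.1501]
eef_rot: [0.58, 0.814, -0.0, 0.0]
ft_force: [0.1, -0.6, -0.3]
opening: 0.072
```

```bash
python3 -m crank '[[1,0.004,-0.011,0,0],[1,0.008,-0.023,0,0],[1,0.008,-0.023,0,0],[1,0.008,-0.023,0,0]]'
python3 - <<'E'
from h import *
for c in("scene","top"):
    i=ctrl.get_image(c);cv2.imwrite(f"pics/{c}5.png",i)
    for n in("ring_eye","handle_end"):
        print(c,n,[(round(d['score'],2),[round(float(v),1) for v in d['centre']]) for d in ctrl.tip_of(n,c)])
s=ctrl.observe();print(s["tcp_pos"],s["eef_rot"],s["ft_force"])
i=cv2.imread("pics/scene5.png");j=cv2.imread("pics/top5.png")
cv2.imwrite("pics/c5.png",np.hstack([cv2.resize(i[205:265,265:315],None,fx=8,fy=8,interpolation=cv2.INTER_CUBIC),cv2.resize(j[190:250,280:330],None,fx=8,fy=8,interpolation=cv2.INTER_CUBIC)]))
E
```

```text
clock: 12.2
tcp_pos: [0.5488, 0.0691, 0.1501]
eef_rot: [0.581, 0.814, -0.0, -0.0]
ft_force: [0.5, 0.2, -0.5]
opening: 0.07
scene ring_eye []
scene handle_end [(0.57, [346.4, 315.6]), (0.47, [363.1, 267.1])]
top ring_eye []
top handle_end [(0.48, [351.7, 270.0])]
[0.54877922 0.06924979 0.15013035] [ 5.80395840e-01  8.14334495e-01 -1.04338651e-05 -2.28301910e-06] [ 0.60006392 -0.71379527 -0.49547317]
```

View pics/c5.png

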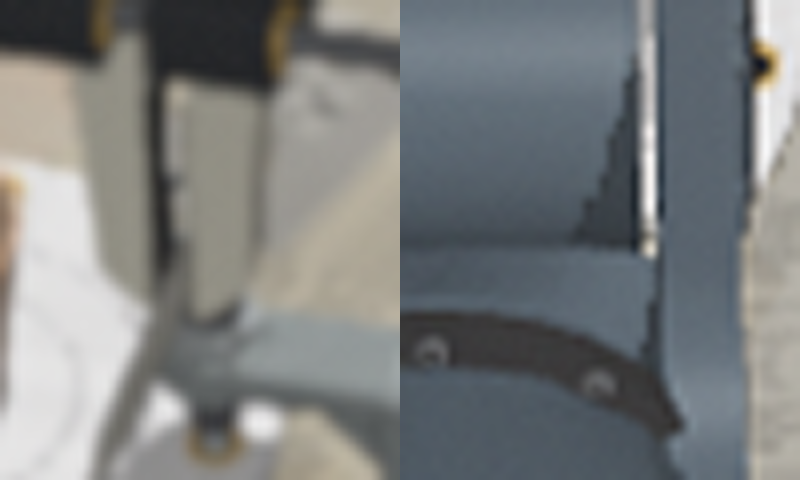

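```bash
python3 -m crank '[[1,0,0,0.012,0],[1,0,0,0.024,0],[1,0,0,0.032,0],[1,0,0,0.04,0],[1,0,0,0.04,0],[1,0,0,0.04,0]]'; python3 -c "
from workcell import ctrl;s=ctrl.observe();print(s['ft_force'],s['torque'])"
```

```text
clock: 13.1
tcp_pos: [0.5487, 0.0692, 0.16]
eef_rot: [0.58, 0.814, -0.0, -0.0]
ft_force: [1.2, 0.3, -4.6]
opening: 0.074
[ 1.20804371  0.25234839 -4.56996195] [ 0.12858577 -0.05170174 -0.04615454]
```

About 4.5 N down: the ring is engaged. Lifting on.

```bash
python3 -m crank '[[1,0,0,0.012,0],[1,0,0,0.02,0],[1,0,0,0.028,0],[1,0,0,0.028,0],[1,0,0,0.028,0]]';  python3 -m crank '[[1,0,0,0.006,0],[1,0,0,0.01,0],[1,0,0,0.01,0]]'
python3 - <<'E'
from h import *
i=ctrl.get_image("scene");cv2.imwrite("pics/scene6.png",i)
cv2.imwrite("pics/c6.png",cv2.resize(i[195:285,250:340],None,fx=6,fy=6,interpolation=cv2.INTER_CUBIC))
s=ctrl.observe();print(s["tcp_pos"],s["ft_force"],s["torque"])
E
```

```text
clock: 13.6
tcp_pos: [0.5487, 0.0692, 0.1671]
eef_rot: [0.58, 0.814, -0.0, -0.0]
ft_force: [-0.0, 1.0, -6.2]
opening: 0.073
clock: 13.9
tcp_pos: [0.5487, 0.0692, 0.1697]
eef_rot: [0.58, 0.814, -0.0, -0.0]
ft_force: [-0.6, 1.5, -6.5]
opening: 0.072
[0.54870661 0.06923121 0.16961747] [ 0.47258636  0.37997774 -5.72496945] [0.21237159 0.09790168 0.00026674]
```

View pics/c6.png

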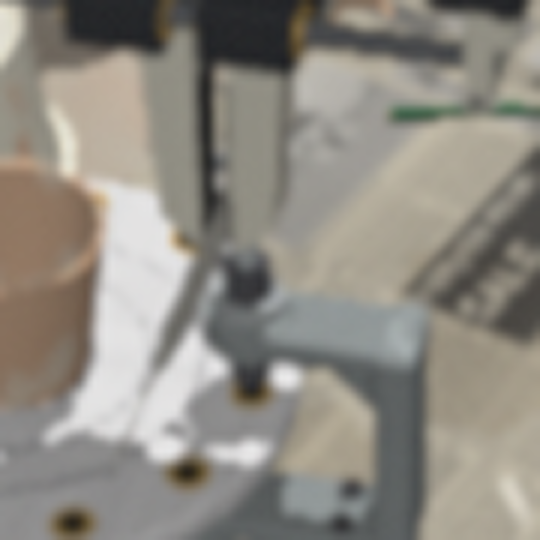

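```bash
python3 -m crank '[[1,0,0,0.004,0],[1,0,0,0.004,0],[1,0,0,0.004,0]]';  python3 -m crank '[[1,0,0,0.004,0],[1,0,0,0.004,0],[1,0,0,0.004,0]]'; python3 -m crank '[[1,0,0,0.004,0],[1,0,0,0.004,0],[1,0,0,0.004,0]]'
```

```text
clock: 14.25
tcp_pos: [0.5487, 0.0692, 0.1705]
eef_rot: [0.58, 0.814, -0.0, -0.0]
ft_force: [0.2, 1.0, -7.5]
opening: 0.073
clock: 14.55
tcp_pos: [0.5486, 0.0692, 0.1712]
eef_rot: [0.58, 0.814, -0.0, -0.0]
ft_force: [0.7, 1.3, -14.4]
opening: 0.074
clock: 14.85
tcp_pos: [0.5484, 0.0693, 0.1721]
eef_rot: [0.58, 0.814, -0.0, -0.0]
ft_force: [1.1, 2.0, -20.0]
opening: 0.071
```

```bash
python3 -m crank '[[1,0,0,-0.004,0],[1,0,0,-0.004,0],[1,0,0,-0.004,0]]';  python3 -m crank '[[1,0,0,0,0],[1,0,0,0,0],[1,0,0,0,0],[1,0,0,0,0],[1,0,0,0,0],[1,0,0,0,0],[1,0,0,0,0],[1,0,0,0,0]]'
python3 - <<'E'
from h import *
for c in("scene","top"):
    i=ctrl.get_image(c);cv2.imwrite(f"pics/{c}7.png",i)
i=cv2.imread("pics/scene7.png");a=cv2.imread("pics/scene0.png")
cv2.imwrite("pics/c7.png",np.hstack([cv2.resize(k[195:295,200:330],None,fx=3,fy=3,interpolation=cv2.INTER_CUBIC) for k in(a,i)]))
fs=[]
for _ in range(4): ctrl.get_image("top");fs.append(ctrl.observe()["ft_force"])
print(np.mean(fs,0),ctrl.observe()["tcp_pos"])
E
```

```text
clock: 15.15
tcp_pos: [0.5487, 0.0693, 0.1717]
eef_rot: [0.58, 0.814, -0.0, -0.0]
ft_force: [-1.0, 1.4, -15.9]
opening: 0.07
clock: 15.95
tcp_pos: [0.5488, 0.0692, 0.1716]
eef_rot: [0.58, 0.814, -0.0, -0.0]
ft_force: [-1.2, 2.5, -14.8]
opening: 0.074
[ -1.35121174   2.81036218 -15.4081544 ] [0.54879151 0.06921176 0.17162942]
```

View pics/c7.png

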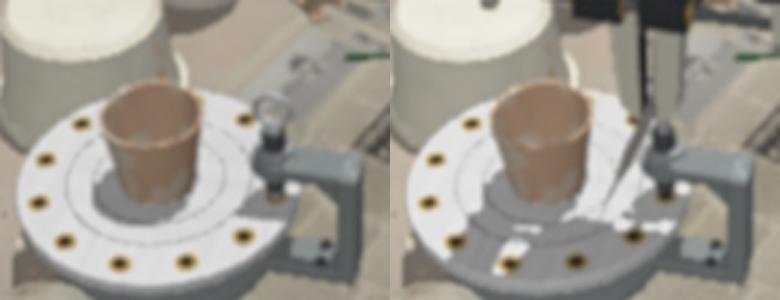

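Run:
```python
from h import *
for z in(.098,.1215,.1345,.1355,.1485): print(z,proj([.5555,.0485,z],"scene"))
a=cv2.imread("pics/scene0.png");i=cv2.imread("pics/scene7.png")
cv2.imwrite("pics/c7z.png",np.hstack([cv2.resize(k[215:270,270:310],None,fx=10,fy=10,interpolation=cv2.INTER_CUBIC) for k in(a,i)]))
```

```text
0.098 [291.50350582 245.27584491]
0.1215 [291.1711671 236.023167 ]
0.1345 [290.9828805  230.75979025]
0.1355 [290.96826318 230.35052761]
0.1485 [290.77647326 224.97198414]
```

View pics/c7z.png

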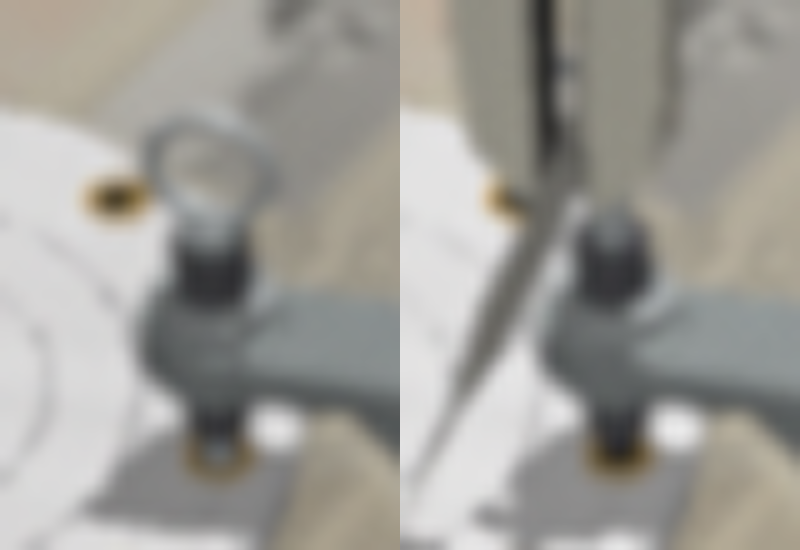

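Pin end no longer shows in the hole (now dark at crop (615,455)), the collar has risen, the beaker and index holes are where they were, and the push is steady. Handing in.

```bash
python3 -c "
from workcell import ctrl;s=ctrl.observe();print(s['clock'],s['tcp_pos'],s['ft_force'],s['opening']);ctrl.sign_off()"
```

```text
16.25 [0.54879151 0.06921176 0.17162942] [ -0.94056395   2.47964723 -14.55386839] 0.06895814033475417
the job is handed in; nothing more can be done
```

I picked up the aluminium needle tool, passed the blunt end of its handle through the ring with the pin still home, and lifted the plunger against its stop. I handed in at 16.25 s, still gripping the tool with 60 N set.

**Force checks:** The down-force on the tool followed the spring: 4.6 N part-way and about 6.5 N near full travel. It then rose steeply from 7.5 to 20 N over about 1.6 mm, which I took as the stop. I backed off slightly, and it held at about 15 N for over a second.

**Picture checks:** The last pictures show the collar raised and the index hole dark, with no pin end in it. The beaker and the wheel's holes looked unmoved by eye.

**Not checked directly:**
- **How far the handle is through:** the ring and blunt end were hidden behind the fingers and arm. The roughly 17 mm through the ring comes from the tool's measured position in the grip and the arm's pose.
- **Finger clearance:** the roughly 11 mm between the fingers and the ring comes from the same figures.

**Disagreements:**
- The gripper reads 6.5 mm open on an 8 mm handle. I put this down to an offset in the reading.
- The two cameras differed by about 3 mm on where the ring stands, which is less than the play of the handle in it.

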